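# Load the tin into the third bay of the tin rack

## Robot

A 6-joint arm with a two-finger parallel gripper is mounted at the origin on the work surface. World frame = base frame: x ahead of the robot, y to its left, z up, the work surface at z = 0. Lengths are in m, angles in rad, forces in N, time in s.
With the tool pointing down it reaches from about 0.425 to 0.925 m from the base axis. Payload 12.5 kg.
Tool frame: the origin (TCP) lies between the finger pads; the fingertips stand 17 mm ahead of it and the grasp point (between the pads) lies 2 mm behind it (r.nose_length is the distance from the TCP to the fingertips, in m); z points along the fingers, y is the line along which they close (so a half turn about z gives the same grasp; the last joint's range is limited). The gripper opens to 85 mm and grips with 20 to 120 N. Pads are 22 mm wide; open, the fingers measure 114 mm over their backs; the gripper's body (76 mm by 85 mm) begins 54 mm behind the grasp point. The pads swing forward as they close: fully open they stand 13 mm farther back than shut.
Start: joints at [-1.387, 0.491, 1.559, -0, 1.092, -0.106], TCP at [0.179, -0.599, 0.248] pointing down, gripper open.
Joint ranges: [-3.1, 3.1], [-0.84, 2.19], [0.05, 2.79], [-1.13, 4.28], [0.06, 2.93], [-2.69, 2.69]. Speed limits (rad/s): [2.22, 2.22, 2.79, 3.14, 3.14, 3.14].

## Interface

Orientations are given as a rotation vector (axis times angle).
In Python, from plant import r gives the robot as it stands.
- The arm moves only by the tool play_rows, never from a script. Its argument "commands" is a list that holds one entry, the list of rows, each a list of 7 numbers: the shift along the tool's x, y, z in mm, then the turn, a rotation vector about the tool's x, y, z in rad, then the closure in counts, from 0 (fully open) to 255 (shut). In form: [[[tx, ty, tz, wx, wy, wz, fingers], ...]]. A call has 1 to 10 rows; each row is the pose to reach, as a shift and turn from the pose commanded when the call began, along the tool's axes at that moment; what a row does not reach only later rows make up. A row lasts 1/12 s, in which the tool goes at most 41.7 mm and 7.16 degrees, less where a joint would pass 70% of its speed; a pose out of reach is approached as far as the arm can. A call with a gripper value outside its range is refused whole. The fingers move at their own pace and stop on an object; "grip_force" is the grip in N (left out, the last holds). Time passes only in rows, so rows that repeat a pose let the fingers close. It gives the time, the measured TCP pose, the force, the opening and the grip force at its end, in the units of the state.
- r.observe(): the state, without advancing time (a new reading comes with each control period).
- r.snapshot(name): name is "side" or "top" or "wrist"; returns the picture (480x640x3 uint8, red, green, blue); there is no depth.
- r.camera_params(name): a dict with "intrinsics" (3x3 intrinsics, pixels), "D" ([k1, k2, p1, p2, k3] as OpenCV has them; the pictures are not rectified), "rvec" (rotation vector, rad) and "tvec" (3), from world to camera coordinates, as OpenCV has them. Camera axes: x right, y down, z forward; pixel columns grow to the right and rows downward; lengths in m; the calibration is good to about 2 mm. A picture is of the moment at which its call begins: read the wrist's pose just before it. camera_params takes no time and is no camera call; for the wrist camera it gives the pose at the moment of the call.
- r.job_done(): hands the job in; it is judged then, once.
The state is a dict: "t": time; "joint_pos": joint angles; "joint_vel": joint speeds; "tau": joint torques, N m; "tcp_pos": TCP position; "tool_rot": TCP orientation; "force": force on the tool from outside, world axes, zero at the start; "moment": the same for the moment, N m; "width": opening from 0.0 (shut) to 1.0 (fully open); "finger_force": force on a finger pad.
Only numpy, scipy, OpenCV 4.12 (cv2) and the standard library are available. Lean on these libraries where they do the work, as an engineer would, in place of code of your own. Each camera call takes 0.05 s, during which the arm holds its last target. There are 200 camera calls.

## Task

Count the gaps of the tin rack with a fingertip: starting at the end with the tall round post, touch the steel rail along the back over the first, the second and the third gap in that order, whether the gaps are full or empty. Then, with the fingers only, push the round tin that stands in the front channel along to that third gap and into it until it stops against the back. Slide it only, never lift it or tip it over, leave all other things where they are, and finish clear of everything.

Things in the scene. Friction and masses are not known exactly. Their poses are not given: they have to be found in the camera images.
- rack: plywood tin rack fixed to the counter. Origin: at counter level, on the line of the divider fronts, half-way along; own x points away from the robot, y along the row, z up. Base plate 8 mm thick, from x = -56 to 66 mm, y = -201 to 201 mm. Six gaps side by side, centres at y = +140, +84, +28, -28, -84, -140 mm, steel rail along the back
- bays (a point): line of the gaps (point at rack x = 24, y = 0, z = 8 mm, axes as the rack's). Each gap is 50 mm wide between 6 mm plywood dividers rising 30 mm above the base plate, open to the front at rack x = 0 (rounded divider ends) and closed at x = 46 mm by a back stop 22 mm high
- channel (a point): middle of the loading channel's floor (rack x = -25, y = 0, z = 8 mm, axes as the rack's): a level channel in front of the gaps, rack x from -50 to 0 mm, y from -165 to 165 mm, floor = base plate; a lip 10 mm high and 6 mm thick bounds it at the front and at both ends
- post: tall round steel post, 16 mm diameter, 82 mm high, standing at one end of the rack (at x = 54, y = +185 or -185 mm in the rack's frame, which end varies). Counting starts at this end. Origin: centre of its foot, on the base plate
- stub: short round steel stub, 16 mm diameter, 22 mm high, at the other end of the rack. Origin: centre of its foot
- tin_mid (a point): centre (half-way up) of the round metal tin to be loaded: 44 mm diameter, 46 mm high, about 85 to 170 g, loose, standing in the loading channel at any place along it; fully home in a bay its centre is 24 mm behind the divider fronts (rack x = +24 mm) and its near side is flush with them
- tin: the same round tin; origin at the centre of its underside, z up its axis
- rail1: steel rail piece over the back of the gap at rack y = 140 mm, 51 mm long along y, 12 mm wide, 10 mm thick, rigidly fixed. Origin: middle of its top face, 64 mm above the counter, at rack x = 54 mm. Six pieces, rail1 (rack +y end) to rail6 (-y end), one per gap with 5 mm breaks, make up the rail
- rail2: steel rail piece over the back of the gap at rack y = 84 mm, 51 mm long along y, 12 mm wide, 10 mm thick, rigidly fixed. Origin: middle of its top face, 64 mm above the counter, at rack x = 54 mm. Six pieces, rail1 (rack +y end) to rail6 (-y end), one per gap with 5 mm breaks, make up the rail
- rail3: steel rail piece over the back of the gap at rack y = 28 mm, 51 mm long along y, 12 mm wide, 10 mm thick, rigidly fixed. Origin: middle of its top face, 64 mm above the counter, at rack x = 54 mm. Six pieces, rail1 (rack +y end) to rail6 (-y end), one per gap with 5 mm breaks, make up the rail
- rail4: steel rail piece over the back of the gap at rack y = -28 mm, 51 mm long along y, 12 mm wide, 10 mm thick, rigidly fixed. Origin: middle of its top face, 64 mm above the counter, at rack x = 54 mm. Six pieces, rail1 (rack +y end) to rail6 (-y end), one per gap with 5 mm breaks, make up the rail
- rail5: steel rail piece over the back of the gap at rack y = -84 mm, 51 mm long along y, 12 mm wide, 10 mm thick, rigidly fixed. Origin: middle of its top face, 64 mm above the counter, at rack x = 54 mm. Six pieces, rail1 (rack +y end) to rail6 (-y end), one per gap with 5 mm breaks, make up the rail
- rail6: steel rail piece over the back of the gap at rack y = -140 mm, 51 mm long along y, 12 mm wide, 10 mm thick, rigidly fixed. Origin: middle of its top face, 64 mm above the counter, at rack x = 54 mm. Six pieces, rail1 (rack +y end) to rail6 (-y end), one per gap with 5 mm breaks, make up the rail
- square_tin: bystander: square tin 40 x 40 x 44 mm in one of the two outer gaps at either end; origin under its centre. Leave it
- jar: bystander: round jar with white lid, 38 mm diameter, 46 mm high, in another outer gap; origin under its centre. Leave it
- cutter: bystander: steel ring cutter, 40 mm diameter, 30 mm high, in another outer gap; origin under its centre. Leave it
- mug: bystander: white mug, 80 mm diameter, 90 mm high, left of the rack; origin under its centre
- bowl: bystander: white bowl, 150 mm diameter, 65 mm high, right of the rack; origin under its centre
- spoon: bystander: wooden spoon 240 mm long lying beyond the rack; origin under its middle
- food_box: bystander: clear food box with blue lid, 106 x 156 x 67 mm, beyond the rack on the right; origin under its centre
There are look-alikes about, which are no part of the job. What is shaped like the tin but green or orange is not meant.

How it is judged:
On the way, in this order (a step that is already met when the one before it is completed fails the run):
1. a finger touches the rail over the first gap from the tall post (((y of post in the frame of rack above 0 m and contact force between the fingers and rail1 above 0.3 N) or (y of post in the frame of rack below 0 m and contact force between the fingers and rail6 above 0.3 N))), for 0.05 s.
2. then over the second gap (((y of post in the frame of rack above 0 m and contact force between the fingers and rail2 above 0.3 N) or (y of post in the frame of rack below 0 m and contact force between the fingers and rail5 above 0.3 N))), for 0.05 s.
3. then over the third gap (((y of post in the frame of rack above 0 m and contact force between the fingers and rail3 above 0.3 N) or (y of post in the frame of rack below 0 m and contact force between the fingers and rail4 above 0.3 N))), for 0.05 s.
4. then the round tin is pushed into the third gap (x of tin_mid in the frame of rack between 0.018 and 0.032 m and ((y of post in the frame of rack above 0 m and y of tin_mid in the frame of rack between 0.021 and 0.035 m) or (y of post in the frame of rack below 0 m and y of tin_mid in the frame of rack between -0.035 and -0.021 m))), for 0.2 s.
At the end, for the whole second after the job is handed in: the round tin stands upright and at rest on the rack's base plate in the third gap from the tall post, within 6 mm of the back stop (all of step 4 and angle between tin's own z axis and vertical below 0.1 rad and height (world z) of tin_mid below 0.036 m and linear speed of tin below 0.01 m/s); the robot touches nothing.
It fails at once if the tin is lifted (over 8 mm) (height (world z) of tin_mid above 0.039 m).
It fails at once if the tin is tipped over (angle between tin's own z axis and vertical above 0.4 rad).
It fails at once if another thing on the rack or the counter is moved by more than 20 mm (distance of any of square_tin, jar, cutter, mug, bowl, spoon, food_box from where it was at the start of the episode above 0.02 m).
It also fails if it takes over 61 s, if anything falls off the work surface, if the arm or the gripper's body presses on something with over 40 N, if the wrist force passes 120 N, or if a joint passes its speed limit or range.

## Working session

There is one attempt and no reset: what is moved stays moved. The work goes in short steps, Python scripts to look and compute and a tool call to move; the robot and the scene stay as the last step left them, time stands still between calls to the robot, and variables do not carry over. Pictures are saved under pics/ and viewed, at most 11 in all, crops included, and the job is handed in when it is done.

Besides the shell and the picture viewer there is one more tool, called after "Call:" by a JSON object that holds its "method" and its "body", one argument or row to a line. play_rows: Moves the arm, as the interface text tells. Its arguments: {"type":"object","properties":{"commands":{"type":"array","items":{"type":"array","items":{"type":"array","items":{"type":"number"}}}},"grip_force":{"type":"number"}},"required":["commands"]}

```bash
mkdir -p pics; ls
python3 - <<'E'
from plant import r
import cv2
for n in ("top","side"):
    cv2.imwrite(f"pics/{n}0.png",r.snapshot(n)[:,:,::-1])
    print(n,r.camera_params(n))
print(r.observe(), r.nose_length)
E
```

```text
pics
top {'intrinsics': array([[473.1009424 ,   0.        , 305.11168869],
       [  0.        , 473.1009424 , 240.16449576],
       [  0.        ,   0.        ,   1.        ]]), 'D': array([-0.05178373,  0.        ,  0.        ,  0.        ,  0.        ]), 'rvec': array([ 2.19678001, -2.17939785,  0.05408254]), 'tvec': array([0.00715603, 0.5718968 , 0.98399827])}
side {'intrinsics': array([[564.03839409,   0.        , 314.67261867],
       [  0.        , 564.03839409, 236.64740962],
       [  0.        ,   0.        ,   1.        ]]), 'D': array([-0.05767801,  0.        ,  0.        ,  0.        ,  0.        ]), 'rvec': array([ 2.23225914, -0.30505273,  0.12091889]), 'tvec': array([-0.5286024 ,  0.14899983,  1.14461977])}
{'t': 0.1, 'joint_pos': array([-1.38661680e+00,  4.91525950e-01,  1.55935787e+00,  3.47268799e-05,
        1.09166742e+00, -1.05584684e-01]), 'joint_vel': array([-0.00092121, -0.00209913, -0.0023975 ,  0.00034133, -0.00051779,
       -0.00019762]), 'tau': array([ 4.71229374e-03, -6.19445658e+01, -2.62027073e+01, -1.41844220e-05,
        2.84771231e-03, -2.23391140e-05]), 'tcp_pos': array([ 0.17858795, -0.59877758,  0.24778014]), 'tool_rot': array([-3.10773260e+00, -4.53406499e-01,  1.07962632e-05]), 'force': array([ 0.05469147, -0.37224499,  0.71121004]), 'moment': array([-0.01698246, -0.02893194, -0.0116092 ]), 'finger_force': 0.0, 'width': 1.0017950400146405} 0.017
```

View pics/top0.png

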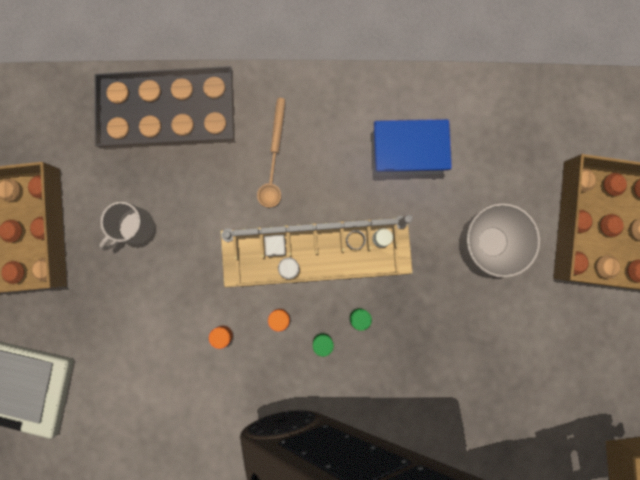

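View pics/side0.png

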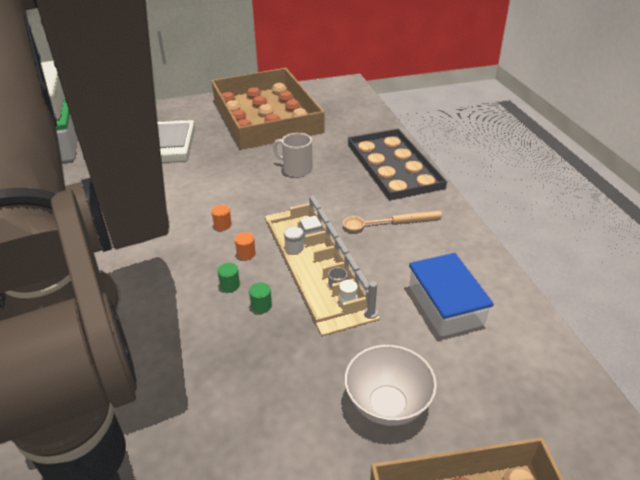

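The top picture shows the rack at pixels (221–412, 218–287). A dark tall post is at about (405,222), and the side view confirms it as the tall one at the bowl end, at (371,300). The candidates for the tin are the grey round one in the channel at (289,268), the jar with a white lid in a gap at (384,238), and the orange and green cylinders on the counter. The one at (289,268) fits, being bare metal and standing in the channel. I'll confirm it in one enlarged crop.

Run:
```python
import cv2
a=cv2.imread("pics/top0.png")[205:300,210:425]
b=cv2.imread("pics/side0.png")[190:335,255:400]
cv2.imwrite("pics/crop.png",cv2.vconcat([cv2.resize(a,(774,342),interpolation=cv2.INTER_CUBIC)]))
cv2.imwrite("pics/crop2.png",cv2.resize(b,(580,580),interpolation=cv2.INTER_CUBIC))
```

```text
(no output)
```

View pics/crop.png

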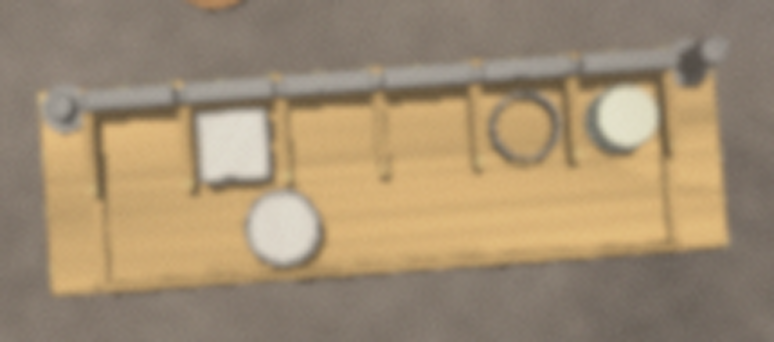

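View pics/crop2.png

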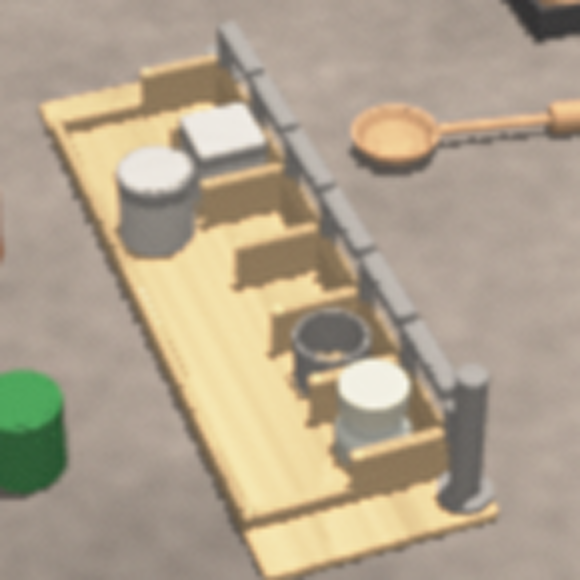

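The tall post is at the rack's -y end. From there the gaps hold the jar, then the cutter, and the third is empty (rail4, rack y=-28). The tin is the grey metal one in the channel, at crop (284,228) in the top view and (157,172) in the side view. Next I fit the rack pose.

```bash
cat > h.py <<'E'
import numpy as np, cv2
from scipy.optimize import least_squares
from scipy.spatial.transform import Rotation as R
from plant import r
def proj(n,P):
    c=r.camera_params(n); return cv2.projectPoints(np.array(P,float).reshape(-1,1,3),c["rvec"],c["tvec"],c["intrinsics"],c["D"])[0].reshape(-1,2)
def rackmat(p):
    return R.from_euler('z',p[2]).as_matrix(), np.array([p[0],p[1],0])
def toworld(p,X):
    M,t=rackmat(p); return np.array(X)@M.T+t
E
cat > fit.py <<'E'
from h import *
t=lambda u,v:(210+u/3.6,205+v/3.6)
s=lambda u,v:(255+u/4,190+v/4)
rb=[[.054,y,.064] for y in (.112,.056,0,-.056,-.112)]
T=rb+[[-.056,.201,.008],[-.056,-.201,.008],[.066,.201,.008],[.054,-.185,.09]]
Tp=[t(177,92),t(276,86),t(377,77),t(478,69),t(574,62),t(52,294),t(729,243),t(40,92),t(713,49)]
S=rb+[[-.056,.201,.008],[-.056,-.201,.008],[.054,-.185,.09]]
Sp=[s(255,73),s(296,128),s(330,188),s(372,252),s(411,318),s(40,105),s(267,576),s(471,377)]
f=lambda p:np.r_[(proj("top",toworld(p,T))-Tp).ravel(),(proj("side",toworld(p,S))-Sp).ravel()]
p=least_squares(f,[.6,0,0],loss='soft_l1').x
print(p,np.degrees(p[2]));print(f(p).reshape(-1,2).round(1).tolist())
g=lambda q:np.r_[(proj("top",[q[0],q[1],.054])-t(284,228)).ravel(),(proj("side",[q[0],q[1],.054])-s(157,171)).ravel()]
q=least_squares(g,[.6,0]); print("tin",q.x,q.fun.round(1))
M,tt=rackmat(p); print("tin in rack",M.T@(np.r_[q.x,0]-tt))
np.save("p.npy",p)
for n,X in dict(rail6=[.054,-.14,.064],rail5=[.054,-.084,.064],rail4=[.054,-.028,.064]).items(): print(n,toworld(p,X))
E
python3 fit.py
```

```text
[ 0.54306285 -0.0129546   0.08089   ] 4.634655474313263
[[0.6, -0.0], [0.7, -0.4], [0.4, 0.1], [-0.0, 0.3], [1.0, 0.2], [-0.1, 0.4], [0.3, 0.8], [-0.4, -0.5], [1.0, -0.1], [0.7, -0.8], [-0.9, -0.7], [-0.1, -0.9], [-0.8, -1.1], [0.1, -0.7], [-0.4, -0.6], [0.3, -0.1], [0.8, -1.3]]
tin [0.51268036 0.04309177] [ 0.4 -0.3 -0.4 -0.5]
tin in rack [-0.0257545   0.05831808  0.        ]
rail6 [ 0.60819854 -0.14813353  0.064     ]
rail5 [ 0.60367363 -0.09231664  0.064     ]
rail4 [ 0.59914873 -0.03649975  0.064     ]
```

```bash
cat > go.py <<'E'
import sys
from h import *
# usage: go.py headingdeg_rel_rack  x y ztip(mm, rack frame) ...  -> tool-frame shift/turn
p=np.load("p.npy"); o=r.observe(); M0=R.from_rotvec(o["tool_rot"])
a=[float(v) for v in sys.argv[1:]]
tgt=R.from_euler('z',p[2]+np.radians(a[0]))*R.from_euler('x',np.pi)
M,t=rackmat(p); c=(M.T@(o["tcp_pos"]-t))*1e3
print("t",round(o["t"],2),"rack tip",c.round(1)-[0,0,17],"F",o["force"].round(1),"w",round(o["width"],2))
print("turn",(M0.inv()*tgt).as_rotvec().round(4))
for i in range(1,len(a),3):
    w=toworld(p,np.array(a[i:i+3])/1e3)+[0,0,.017]
    print(a[i:i+3],(M0.inv().apply(w-o["tcp_pos"])*1e3).round(1))
E
python3 go.py 90 54 -140 120
```

```text
t 0.1 rack tip [-410.6 -554.5  230.8] F [ 0.1 -0.4  0.7] w 1.0
turn [-7.0000e-04 -8.0000e-04 -1.3619e+00]
[54.0, -140.0, 120.0] [ 540.4 -309.   111.1]
```

Call:
{"method": "play_rows", "body": {
  "commands": [
    [[270,-155,30,0,0,-0.7,255],[270,-155,30,0,0,-0.7,255],[270,-155,30,0,0,-0.7,255],[270,-155,30,0,0,-0.7,255],[270,-155,30,0,0,-0.7,255],[270,-155,30,0,0,-0.7,255],[270,-155,30,0,0,-0.7,255],[540,-309,111,0,0,-1.362,255],[540,-309,111,0,0,-1.362,255],[540,-309,111,0,0,-1.362,255]]
  ],
  "grip_force": 60
}}

```text
t: 0.93
tcp_pos: [0.4634, -0.2991, 0.1896]
tool_rot: [2.432, 1.989, -0.0]
force: [1.3, -1.8, 0.0]
width: -0.002
finger_force: 0.0
```

```bash
python3 go.py 90 54 -140 120
```

```text
t 0.93 rack tip [-102.5 -278.8  172.6] F [ 1.3 -1.8  0. ] w -0.0
turn [ 1.000e-04  1.000e-04 -2.809e-01]
[54.0, -140.0, 120.0] [176.7 111.9  52.6]
```

Call:
{"method": "play_rows", "body": {
  "commands": [
    [[170,105,45,0,0,-0.28,255],[170,105,45,0,0,-0.28,255],[170,105,45,0,0,-0.28,255],[170,105,45,0,0,-0.28,255],[170,105,45,0,0,-0.28,255],[170,105,45,0,0,-0.28,255],[170,105,45,0,0,-0.28,255],[170,105,45,0,0,-0.28,255],[170,105,45,0,0,-0.28,255]]
  ]
}}

```text
t: 1.68
tcp_pos: [0.5993, -0.1568, 0.1452]
tool_rot: [2.139, 2.301, -0.0]
force: [-0.6, 0.1, 0.1]
width: -0.001
finger_force: 0.0
```

```bash
python3 go.py 90 54 -140 75 54 -140 64; python3 -c "
from plant import r;import cv2
cv2.imwrite('pics/w1.png',r.snapshot('wrist')[:,:,::-1])"
```

```text
t 1.68 rack tip [  44.5 -147.9  128.2] F [-0.6  0.1  0.1] w -0.0
turn [-0.0001  0.0001 -0.0079]
[54.0, -140.0, 75.0] [ 8.   9.5 53.2]
[54.0, -140.0, 64.0] [ 8.   9.5 64.2]
```

View pics/w1.png

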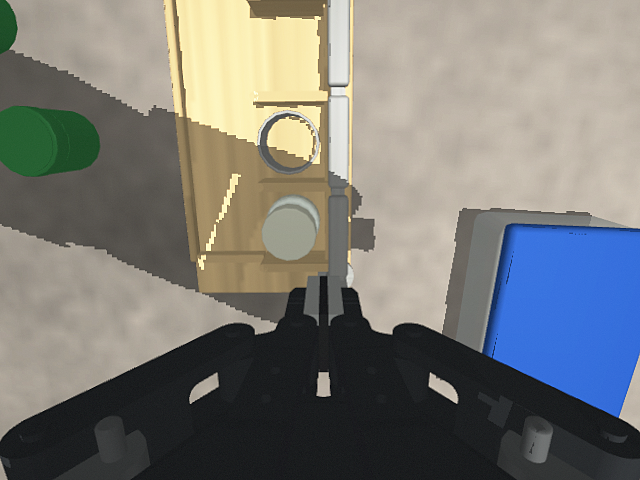

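The wrist view shows the rail straight ahead (cols 328–349) and the fingertip about 10 mm to its left, which matches the fit. The jar and cutter sit in gaps 1 and 2. I'll move over rail6 and descend.

Call:
{"method": "play_rows", "body": {
  "commands": [
    [[8,9.5,25,0,0,-0.008,255],[8,9.5,50,0,0,-0.008,255],[8,9.5,58,0,0,-0.008,255],[8,9.5,60,0,0,-0.008,255],[8,9.5,61,0,0,-0.008,255],[8,9.5,62,0,0,-0.008,255],[8,9.5,63,0,0,-0.008,255],[8,9.5,63,0,0,-0.008,255]]
  ]
}}

```text
t: 2.4
tcp_pos: [0.609, -0.1475, 0.0828]
tool_rot: [2.128, 2.309, 0.001]
force: [-0.6, -0.8, -0.1]
width: 0.001
finger_force: 0.0
```

```bash
python3 go.py 90 54 -140 64
```

```text
t 2.4 rack tip [  54.9 -139.4   65.8] F [-0.6 -0.8 -0.1] w 0.0
turn [0.0012 0.0006 0.0008]
[54.0, -140.0, 64.0] [-0.6 -0.9  1.8]
```

Call:
{"method": "play_rows", "body": {
  "commands": [
    [[0,0,1,0,0,0,255],[0,0,2,0,0,0,255],[0,0,2.5,0,0,0,255],[0,0,3,0,0,0,255],[0,0,3,0,0,0,255]]
  ]
}}

```text
t: 2.82
tcp_pos: [0.6091, -0.1473, 0.081]
tool_rot: [2.127, 2.31, 0.001]
force: [-5.2, 1.4, 18.1]
width: 0.002
finger_force: 9.2
```

Call:
{"method": "play_rows", "body": {
  "commands": [
    [[0,0,-15,0,0,0,255],[30,-0.5,-15,0,0,0,255],[56,-0.5,-15,0,0,0,255],[56,-0.5,-10,0,0,0,255],[56,-0.5,-4,0,0,0,255],[56,-0.5,-2,0,0,0,255],[56,-0.5,-1,0,0,0,255],[56,-0.5,0,0,0,0,255],[56,-0.5,0,0,0,0,255],[56,-0.5,0,0,0,0,255]]
  ]
}}

```text
t: 3.65
tcp_pos: [0.6038, -0.0913, 0.0809]
tool_rot: [-2.13, -2.309, -0.002]
force: [-7.6, 10.7, 27.2]
width: -0.003
finger_force: 13.7
```

```bash
python3 go.py 90 54 -84 64
```

```text
t 3.65 rack tip [ 54.2 -83.   63.9] F [-7.6 10.7 27.2] w -0.0
turn [ 0.0008 -0.0009  0.0001]
[54.0, -84.0, 64.0] [-1.  -0.2 -0.1]
```

Call:
{"method": "play_rows", "body": {
  "commands": [
    [[0,0,-15,0,0,0,255],[30,0,-15,0,0,0,255],[55,0,-15,0,0,0,255],[55,0,-10,0,0,0,255],[55,0,-4,0,0,0,255],[55,0,-2,0,0,0,255],[55,0,-1,0,0,0,255],[55,0,-0.5,0,0,0,255],[55,0,-0.5,0,0,0,255],[55,0,-0.5,0,0,0,255]]
  ]
}}

```text
t: 4.48
tcp_pos: [0.5993, -0.0371, 0.081]
tool_rot: [-2.13, -2.309, -0.002]
force: [-6.9, 8.4, 25.6]
width: 0.001
finger_force: 12.8
```

```bash
python3 go.py 90 54 -28 64 54 -28 125 -26 115 125 -25 115 26
```

```text
t 4.48 rack tip [ 54.1 -28.6  64. ] F [-6.9  8.4 25.6] w 0.0
turn [ 0.0007 -0.0008 -0.0004]
[54.0, -28.0, 64.0] [ 0.6 -0.1 -0. ]
[54.0, -28.0, 125.0] [  0.7  -0.1 -61. ]
[-26.0, 115.0, 125.0] [143.7 -80.2 -61. ]
[-25.0, 115.0, 26.0] [143.6 -79.2  38. ]
```

All three rails have been touched. Next I move behind the tin in the channel.

Call:
{"method": "play_rows", "body": {
  "commands": [
    [[0,0,-40,0,0,0,255],[20,-10,-61,0,0,0,255],[143,-79,-61,0,0,0,255],[143,-79,-61,0,0,0,255],[143,-79,-61,0,0,0,255],[143,-79,-61,0,0,0,255],[143,-79,-61,0,0,0,255],[143,-79,-40,0,0,0,255],[143,-79,-20,0,0,0,255],[143,-79,-10,0,0,0,255]]
  ]
}}

```text
t: 5.32
tcp_pos: [0.5091, 0.098, 0.0874]
tool_rot: [-2.129, -2.309, 0.002]
force: [-0.7, -0.6, -0.2]
width: 0.001
finger_force: 0.0
```

```bash
python3 go.py 90 -25 115 20 -25 95 20; python3 -c "
from plant import r;import cv2
cv2.imwrite('pics/w2.png',r.snapshot('wrist')[:,:,::-1])"
```

```text
t 5.32 rack tip [-24.9 113.3  70.4] F [-0.7 -0.6 -0.2] w 0.0
turn [-0.0016  0.0002 -0.0002]
[-25.0, 115.0, 20.0] [ 1.7 -0.  50.4]
[-25.0, 95.0, 20.0] [-18.3  -0.   50.4]
```

View pics/w2.png

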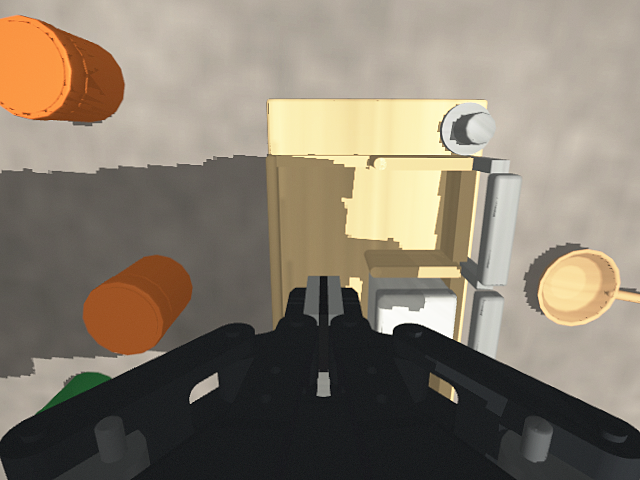

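Call:
{"method": "play_rows", "body": {
  "commands": [
    [[1.5,0,20,0,0,0,255],[1.5,0,35,0,0,0,255],[1.5,0,45,0,0,0,255],[1.5,0,50,0,0,0,255],[0,0,50,0,0,0,255],[-10,0,50,0,0,0,255],[-16,0,50,0,0,0,255],[-22,0,50,0,0,0,255],[-28,0,50,0,0,0,255],[-34,0,50,0,0,0,255]]
  ]
}}

```text
t: 6.2
tcp_pos: [0.5118, 0.0648, 0.0399]
tool_rot: [2.128, 2.31, 0.001]
force: [-0.0, 1.3, 1.2]
width: -0.002
finger_force: 0.7
```

```bash
python3 go.py 90 -25 40 20; python3 -c "
from plant import r;import cv2
a=r.snapshot('side')[190:335,255:400,::-1]
b=r.snapshot('top')[205:300,210:425,::-1]
cv2.imwrite('pics/s3.png',cv2.hconcat([cv2.resize(a,(400,400),interpolation=2),cv2.copyMakeBorder(cv2.resize(b,(400,177),interpolation=2),0,223,0,0,0)]))"
```

```text
t 6.2 rack tip [-24.9  80.   22.9] F [-0.   1.3  1.2] w -0.0
turn [0.0008 0.0001 0.0008]
[-25.0, 40.0, 20.0] [-40.   -0.1   2.9]
```

View pics/s3.png

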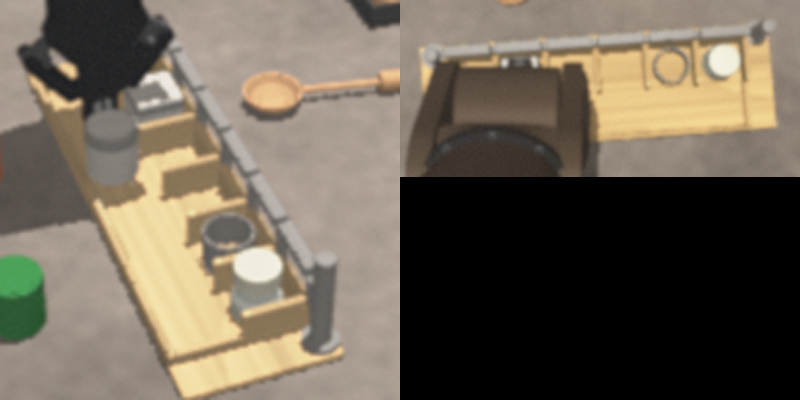

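The side view shows the tin upright at crop (111,145), with the fingers behind it and the square tin undisturbed. I keep pushing.

Call:
{"method": "play_rows", "body": {
  "commands": [
    [[-6,0,2,0,0,0,255],[-12,0,2,0,0,0,255],[-18,0,2,0,0,0,255],[-24,0,2,0,0,0,255],[-30,0,2,0,0,0,255],[-36,0,2,0,0,0,255],[-42,0,2,0,0,0,255],[-47,0,2,0,0,0,255],[-52,0,2,0,0,0,255],[-57,0,2,0,0,0,255]]
  ]
}}

```text
t: 7.13
tcp_pos: [0.5163, 0.0082, 0.0375]
tool_rot: [2.129, 2.31, -0.0]
force: [-0.3, 0.6, 0.1]
width: -0.002
finger_force: 0.2
```

```bash
python3 go.py 90 -25 5 20; python3 -c "
from plant import r;import cv2
a=r.snapshot('side')[190:335,255:400,::-1]
cv2.imwrite('pics/s4.png',cv2.resize(a,(580,580),interpolation=2))"
```

```text
t 7.13 rack tip [-25.   23.3  20.5] F [-0.3  0.6  0.1] w -0.0
turn [0.     0.0001 0.001 ]
[-25.0, 5.0, 20.0] [-18.3  -0.    0.5]
```

View pics/s4.png

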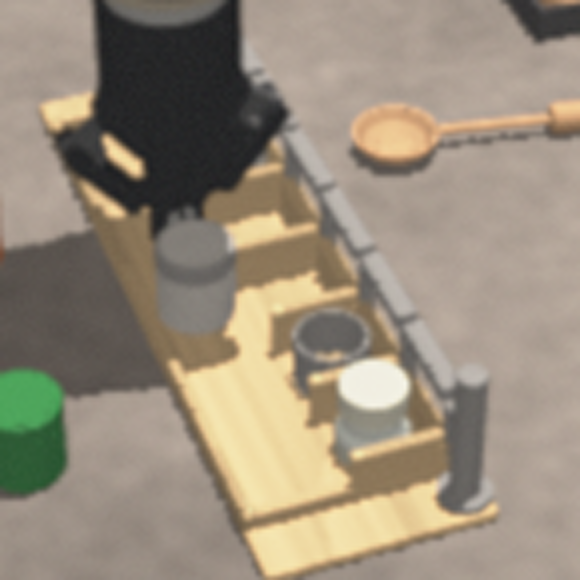

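```bash
cat > tin.py <<'E'
import sys
from h import *
u,v=map(float,sys.argv[1:3]); p=np.load("p.npy"); px=(255+u/4,190+v/4)
q=least_squares(lambda q:(proj("side",toworld(p,[q[0],q[1],.054]))-px).ravel(),[-.025,0]); print(q.x*1e3)
E
python3 tin.py 194 245; python3 tin.py 157 171
```

```text
[-26.73860772 -10.36569807]
[-25.51390435  56.277551  ]
```

The tin is at rack y ≈ -10, as expected from the contact. I push 18 mm more, then back off a little and go up.

Call:
{"method": "play_rows", "body": {
  "commands": [
    [[-5,0,0.5,0,0,0,255],[-10,0,0.5,0,0,0,255],[-14,0,0.5,0,0,0,255],[-17,0,0.5,0,0,0,255],[-18.3,0,0.5,0,0,0,255],[-18.3,0,0.5,0,0,0,255],[-18.3,0,0.5,0,0,0,255]]
  ]
}}

```text
t: 7.77
tcp_pos: [0.5177, -0.0095, 0.0369]
tool_rot: [2.129, 2.31, -0.0]
force: [-0.4, -0.1, -1.0]
width: -0.003
finger_force: 0.0
```

```bash
python3 go.py 90 -25 5 20;python3 go.py 0 -25 25 20 -25 25 110 -75 -28 110
```

```text
t 7.77 rack tip [-25.    5.5  19.9] F [-0.4 -0.1 -1. ] w -0.0
turn [0.     0.0001 0.001 ]
[-25.0, 5.0, 20.0] [-0.5  0.  -0.1]
t 7.77 rack tip [-25.    5.5  19.9] F [-0.4 -0.1 -1. ] w -0.0
turn [1.0000e-04 1.0000e-04 1.5718e+00]
[-25.0, 25.0, 20.0] [19.5  0.  -0.1]
[-25.0, 25.0, 110.0] [ 19.5   0.  -90.1]
[-75.0, -28.0, 110.0] [-33.4 -50.  -90. ]
```

Call:
{"method": "play_rows", "body": {
  "commands": [
    [[5,0,0,0,0,0,255],[14,0,0,0,0,0,255],[14,0,0,0,0,0,255],[14,0,-30,0,0,0,255],[14,0,-65,0,0,0,255],[14,0,-90,0,0,0,255],[-33,-50,-90,0,0,0.785,255],[-33,-50,-90,0,0,0.785,255],[-33,-50,-90,0,0,0.785,255],[-33,-50,-90,0,0,0.785,255]]
  ]
}}

```text
t: 8.6
tcp_pos: [0.4698, -0.0469, 0.1274]
tool_rot: [2.64, 1.702, 0.0]
force: [1.1, 0.2, -0.3]
width: -0.005
finger_force: 0.0
```

```bash
python3 go.py 0 -75 -28 110
```

```text
t 8.6 rack tip [-75.8 -28.  110.4] F [ 1.1  0.2 -0.3] w -0.0
turn [ 3.0000e-04 -1.0000e-04  1.0645e+00]
[-75.0, -28.0, 110.0] [0.3 0.7 0.4]
```

Call:
{"method": "play_rows", "body": {
  "commands": [
    [[0,0,0,0,0,1.064,255],[0,0,0,0,0,1.064,255],[0,0,0,0,0,1.064,255],[0,0,0,0,0,1.064,255],[0,0,0,0,0,1.064,255],[0,0,0,0,0,1.064,255],[0,0,0,0,0,1.064,255],[0,0,0,0,0,1.064,255],[0,0,0,0,0,1.064,255],[0,0,0,0,0,1.064,255]]
  ]
}}

```text
t: 9.43
tcp_pos: [0.4705, -0.0461, 0.127]
tool_rot: [3.139, 0.136, 0.0]
force: [-0.5, 1.2, 0.6]
width: 0.0
finger_force: 0.0
```

```bash
python3 go.py 0 -75 -28 25; python3 -c "
from plant import r;import cv2
a=r.snapshot('side')[190:335,255:400,::-1]
b=r.snapshot('wrist')[:,:,::-1]
cv2.imwrite('pics/s5.png',cv2.hconcat([cv2.resize(a,(400,400),interpolation=2),cv2.copyMakeBorder(cv2.resize(b,(400,300)),0,100,0,0,0)]))"
```

```text
t 9.43 rack tip [-75.  -27.2 110. ] F [-0.5  1.2  0.6] w 0.0
turn [ 0.0001 -0.      0.0056]
[-75.0, -28.0, 25.0] [-0.   0.8 85. ]
```

View pics/s5.png

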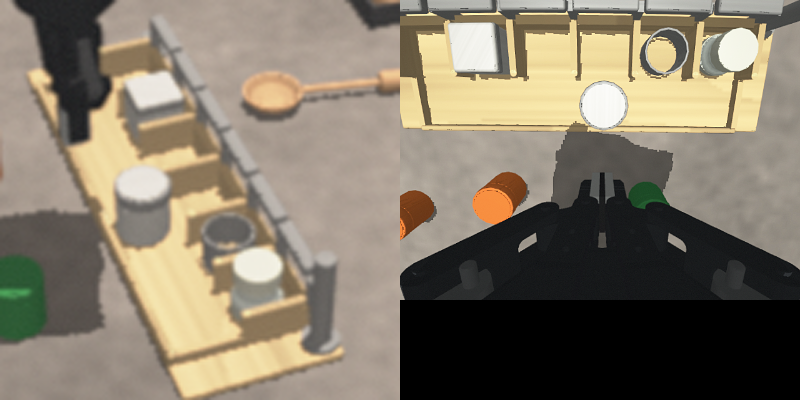

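The tin stands at wrist-panel (604,105), in front of the third gap, and the neighbours are unchanged. I compute its exact y.

```bash
python3 tin.py 206 265
python3 - <<'E'
from h import *
p=np.load("p.npy")
im=r.snapshot("wrist"); b=cv2.inRange(im[110:220,270:385],(215,215,215),(255,255,255))
n,l,s,c=cv2.connectedComponentsWithStats(b); i=1+s[1:,4].argmax(); px=c[i]+[270,110]; print(px,s[i])
f=lambda q:(proj("wrist",toworld(p,[q[0],q[1],.054]))-px).ravel()
print(least_squares(f,[-.025,-.03]).x*1e3)
E
```

```text
[-26.07777563 -27.84971853]
[325.56315925 168.20169797] [  21   22   70   73 3887]
[-25.22510122 -28.58503894]
```

Call:
{"method": "play_rows", "body": {
  "commands": [
    [[0,1.2,35,0,0,0.005,255],[0,1.2,65,0,0,0.005,255],[0,1.2,80,0,0,0.005,255],[0,1.2,85,0,0,0.005,255],[4,1.2,85,0,0,0.005,255],[9,1.2,85,0,0,0.005,255],[14,1.2,85,0,0,0.005,255],[19,1.2,85,0,0,0.005,255],[24,1.2,85,0,0,0.005,255],[29,1.2,85,0,0,0.005,255]]
  ]
}}

```text
t: 10.42
tcp_pos: [0.5003, -0.045, 0.0426]
tool_rot: [3.139, 0.132, 0.001]
force: [-2.1, -0.1, 0.8]
width: 0.0
finger_force: 0.7
```

```bash
python3 go.py 0 -9 -28.5 25
python3 - <<'E'
from plant import r;import cv2
cv2.imwrite('pics/s6.png',cv2.resize(r.snapshot('side')[190:335,255:400,::-1],(580,580),interpolation=2))
E
```

```text
t 10.42 rack tip [-45.2 -28.5  25.6] F [-2.1 -0.1  0.8] w 0.0
turn [ 0.0004 -0.0009  0.0032]
[-9.0, -28.5, 25.0] [36.2  0.1  0.6]
```

View pics/s6.png

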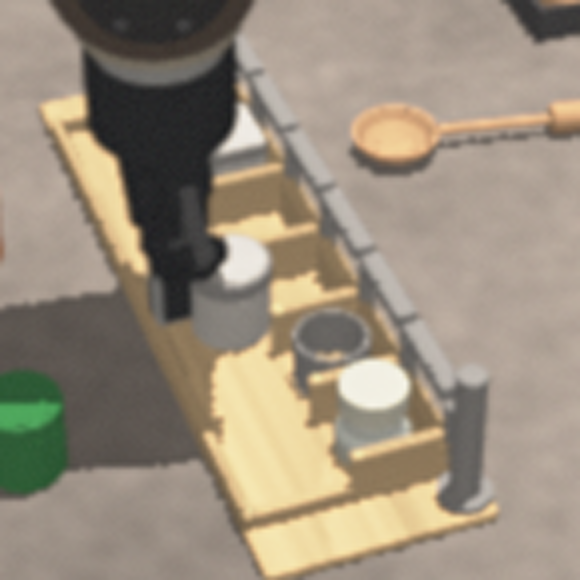

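The tin is upright at crop (232,290), being pushed, and is entering the third gap. I continue to the stop.

Call:
{"method": "play_rows", "body": {
  "commands": [
    [[5,0,0,0,0,0,255],[10,0,0,0,0,0,255],[15,0,0,0,0,0,255],[20,0,0,0,0,0,255],[25,0,0,0,0,0,255],[29,0,0,0,0,0,255],[32,0,0,0,0,0,255],[34,0,0,0,0,0,255],[35,0,0,0,0,0,255],[35,0,0,0,0,0,255]]
  ]
}}

```text
t: 11.3
tcp_pos: [0.5347, -0.0422, 0.0419]
tool_rot: [3.139, 0.132, 0.0]
force: [-0.8, -0.1, -1.2]
width: -0.002
finger_force: 0.0
```

```bash
python3 go.py 0 -9 -28.5 25
```

```text
t 11.3 rack tip [-10.7 -28.4  24.9] F [-0.8 -0.1 -1.2] w -0.0
turn [ 0.0001 -0.0003  0.0029]
[-9.0, -28.5, 25.0] [ 1.7  0.1 -0.1]
```

Not yet at the stop, so I creep until force shows.

Call:
{"method": "play_rows", "body": {
  "commands": [
    [[0.7,0,0,0,0,0,255],[1.4,0,0,0,0,0,255],[2,0,0,0,0,0,255],[2.5,0,0,0,0,0,255],[2.5,0,0,0,0,0,255],[2.5,0,0,0,0,0,255]]
  ]
}}

```text
t: 11.8
tcp_pos: [0.536, -0.0419, 0.0419]
tool_rot: [-3.139, -0.132, 0.003]
force: [-6.2, -0.8, 2.9]
width: -0.0
finger_force: 2.8
```

The tin has met the back stop with 6 N. I retreat and raise the arm clear.

Call:
{"method": "play_rows", "body": {
  "commands": [
    [[-5,0,0,0,0,0,255],[-20,0,0,0,0,0,255],[-40,0,0,0,0,0,255],[-60,0,0,0,0,0,255],[-66,0,-35,0,0,0,255],[-66,0,-75,0,0,0,255],[-66,0,-115,0,0,0,255],[-66,0,-130,0,0,0,255],[-66,0,-130,0,0,0,255],[-66,0,-130,0,0,0,255]]
  ]
}}

```text
t: 12.63
tcp_pos: [0.4713, -0.0475, 0.1725]
tool_rot: [3.138, 0.132, 0.004]
force: [0.4, -0.4, -1.3]
width: 0.003
finger_force: 0.0
```

```bash
python3 go.py 0 -75 -28 150
python3 - <<'E'
from h import *
p=np.load("p.npy")
im=r.snapshot("wrist"); cv2.imwrite("pics/w7.png",im[:,:,::-1])
M,t=rackmat(p)
print(proj("wrist",toworld(p,[[.024,-.028,.054]])))
E
```

```text
t 12.63 rack tip [-74.4 -28.7 155.5] F [ 0.4 -0.4 -1.3] w 0.0
turn [ 0.0009 -0.0024  0.0029]
[-75.0, -28.0, 150.0] [-0.7 -0.7  5.5]
[[322.00340313  84.4065736 ]]
```

View pics/w7.png

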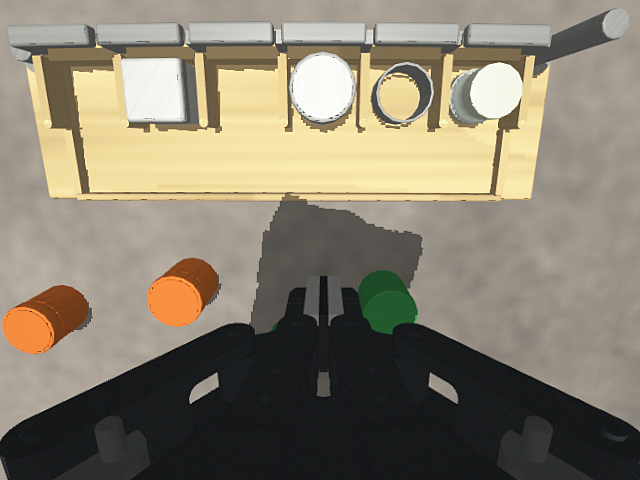

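The tin is at (323,88), against a predicted home position of (322,84). That puts it within about 2.5 mm of home in the third gap from the tall post, upright, with the other things in place.

```bash
python3 -c "
from plant import r;print(r.job_done())"
```

```text
the job is handed in; nothing more can be done
None
```

The rail was touched over gaps 1, 2 and 3 from the tall post, the round tin now stands upright against the back of gap 3, the arm is clear, and the job was handed in at about 12.7 s; no verdict was returned.

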